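# Assemble the pin-tray stand

## Robot

A 6-joint arm with a two-finger parallel gripper is mounted at the origin on the work surface; the furniture and walls round the work are solid. World frame = base frame: x ahead of the robot, y to its left, z up, the work surface at z = 0. Lengths are in m, angles in rad, forces in N, time in s.
With the tool pointing down it reaches from about 0.375 to 0.975 m from the base axis. Payload 3.8 kg.
Tool frame: the origin (TCP) lies at the very end of the fingers, on their centre line; the grasp point (between the pads) lies bot.hold_point_z behind it (bot.hold_point_z is the distance from the TCP to the grasp point, in m); z points along the fingers, y is the line along which they close (so a half turn about z gives the same grasp; the last joint's range is limited). The gripper opens to 85 mm and grips with 20 to 120 N. Pads are 22 mm wide; open, the fingers measure 114 mm over their backs; the gripper's body (76 mm by 85 mm) begins 54 mm behind the grasp point. The pads swing forward as they close: fully open they stand 13 mm farther back than shut.
Start: joints at [-1.34, 0.264, 1.604, -0, 1.274, -0.037], TCP at [0.179, -0.651, 0.231] pointing down, gripper open.
Joint ranges: [-2.63, 2.63], [-0.94, 2.18], [0.31, 2.57], [-1.31, 4.45], [0, 2.66], [-2.55, 2.55]. Speed limits (rad/s): [2.57, 2.57, 3.14, 3.14, 3.14, 3.14].

## Interface

Orientations are given as a rotation vector (axis times angle).
In Python, from workcell import bot gives the robot as it stands.
- The arm moves only by the tool jog_arm, called after "Emit:" in YAML: its name, and indented under it one key for each argument. Schema: {"type":"object","properties":{"plan":{"type":"array","items":{"type":"object","properties":{"x":{"type":"number"},"y":{"type":"number"},"z":{"type":"number"},"yaw":{"type":"number"}},"additionalProperties":false},"minItems":1,"maxItems":5},"finger_gap":{"type":"number"},"squeeze":{"type":"number"},"only":{"type":"string"},"quiet":{"type":"boolean"},"lines":{"type":"string"}},"required":["plan"],"additionalProperties":false}. plan is a list of rows, 1 to 5 of them, each an object with the fields x, y, z (the shift in m), yaw (a turn about the tool's z in rad); a field left out counts as zero; each row shifts and turns the commanded pose from where the row before left it, along the tool's axes as they then stand; what a row does not reach is not made up. A row lasts 1/8 s, in which the tool goes at most 0.0625 m and 0.188 rad, less where a joint would pass 70% of its speed; a pose out of reach is approached as far as the arm can. finger_gap is the opening from 0.0 (shut) to 1.0 (fully open), set as the call begins (left out keeps the last). The fingers move at their own pace and stop on an object; squeeze is the grip in N (left out, the last holds). Time passes only in rows, so rows that do not move let the fingers close. The tool returns the time, the measured TCP pose, the force, the opening and the grip force at its end. only (a regular expression) keeps the lines of the reply that match it, lines (a string "A,B") keeps lines A to B, and quiet returns only ok. Input that does not fit is refused with a message, and nothing moves.
- bot.read_state(): the state, without advancing time (a new reading comes with each control period).
- bot.read_camera(name): name is "scene" or "top"; returns the picture (420x560x3 uint8, red, green, blue); there is no depth.
- bot.camera_info(name): a dict with "intrinsics" (3x3 intrinsics, pixels), "extrinsics" (4x4, takes a point from camera to world coordinates). Camera axes: x right, y down, z forward; pixel columns grow to the right and rows downward; lengths in m; the calibration is good to about 2 mm. A picture is of the moment at which its call begins. camera_info takes no time and is no camera call.
- bot.finish_job(): hands the job in; it is judged then, once.
The state is a dict: "time": time; "q": joint angles; "joint_vel": joint speeds; "joint_torque": joint torques, N m; "tool_pos": TCP position; "tcp_rot": TCP orientation; "wrist_force": force on the tool from outside, world axes, zero at the start; "torque": the same for the moment, N m; "width": opening from 0.0 (shut) to 1.0 (fully open); "grip_force": force on a finger pad.
Only numpy, scipy, OpenCV 4.12 (cv2) and the standard library are available. Lean on these libraries where they do the work, as an engineer would, in place of code of your own. Each camera call takes 0.05 s, during which the arm holds its last target. There are 200 camera calls.

## Task

Put the pin-tray stand together: take the longer of the two sleeves off its sloping stud, slide it over the stand's upright shaft and lower it all the way down, then take the round tray by its knob and lower its hub over the shaft top until it sits level on the sleeve. Keep hold of each part until it is down rather than letting it drop. Leave the shorter sleeve on its stud and the other things on the desk where they are.

Things in the scene. Friction and masses are not known exactly. Their poses are not given: they have to be found in the camera images.
- stand: fixed stand: round dark steel foot, 110 mm across, with an upright steel shaft at its centre, 16 mm thick, tip 106 mm above the desk, tapering over its last 8 mm to 7 mm. A flat 42 mm wide shoulder round the shaft's root lies 14 mm above the desk. Origin: centre of the underside; z up along the shaft
- shaft_foot (a point): centre of the shoulder at the shaft's root, 14 mm above the desk: where the long sleeve's lower end rests when home
- shaft_top (a point): centre of the shaft's tip, 106 mm above the desk
- rack: fixed dark wood rack, 115 x 200 mm, 67 mm high; its board slopes 25 degrees (0.44 rad). Two brass studs (16 mm thick, 35 mm long, tapered tips) stand square on the board, leaning to the rack's -x, roots 46 mm above the desk at rack x = 0, y = +50 and -50 mm; a sleeve sits over each, down on the board. Origin: centre of the underside; z up
- long_sleeve: the longer of two loose plain aluminium sleeves: straight tube 70 mm long, 36 mm outside, 20 mm bore open at both ends, 0.11 kg nominal. It sits over either stud of the rack, leaning with it. Origin: centre of its lower end, on the bore axis; z along the bore to its upper end
- long_sleeve_top (a point): centre of the long sleeve's upper end (70 mm from its origin along z)
- short_sleeve: the shorter sleeve, a spare: 45 mm long, otherwise the same as the long one, on the other stud. Origin: centre of its lower end; z along the bore
- tray: loose black round pin tray, 124 mm across, rim 14 mm high, floor 4 mm, 0.12 kg. The central hub, 32 mm across, rises to 50 mm above the underside: its upper half is a solid knob to hold, and from below it has a blind bore, 20 mm wide, 26 mm deep. It stands flat on the desk. Origin: centre of the underside, at the bore's mouth; z up
- knob_top (a point): centre of the top of the tray's knob, 50 mm above the tray's underside
- eraser: bystander, to be left where it is: eraser, 20x46x13 mm; origin: centre of its underside
- usb_stick: bystander, to be left where it is: USB stick, 18x54x8 mm; origin: centre of its underside
- mouse_a: bystander, to be left where it is: black mouse, 108x61x33 mm; origin: centre of its underside
- calculator: bystander, to be left where it is: desk calculator, 122x74x13 mm; origin: centre of its underside
- keys: bystander, to be left where it is: bunch of keys with a red tag, 84x118x8 mm; origin: centre of its underside
- stapler: bystander, to be left where it is: red stapler, 36x155x48 mm; origin: centre of its underside

How it is judged:
By the outcome, as a careful person would: the job done as asked, in the order asked, and still so for the second after the job is handed in, with the robot touching nothing.
It also fails if it takes over 61 s, if anything falls off the work surface, if the arm or the gripper's body presses on something with over 40 N, if the wrist force passes 120 N, or if a joint passes its speed limit or range.

## Working session

There is one attempt and no reset: what is moved stays moved. The work goes in short steps, Python scripts to look and compute and a tool call to move; the robot and the scene stay as the last step left them, time stands still between calls to the robot, and variables do not carry over. Pictures are saved under pics/ and viewed, at most 10 in all, crops included, and the job is handed in when it is done.

```bash
ls; mkdir -p pics; python3 - <<'E'
from workcell import bot
import cv2
print(bot.read_state(),bot.hold_point_z)
for n in("scene","top"):
    im=bot.read_camera(n); cv2.imwrite(f"pics/{n}0.png",im[:,:,::-1]); c=bot.camera_info(n); print(n,c["intrinsics"],c["extrinsics"])
E
```

```text
pics
workcell.py
{'time': 0.0, 'q': array([-1.33991242e+00,  2.64774493e-01,  1.60536328e+00,  2.34732187e-05,
        1.27372301e+00, -3.69170340e-02]), 'joint_vel': array([-0.00120294, -0.00031055, -0.00014165,  0.00031059,  0.00098584,
        0.00056278]), 'joint_torque': array([ 1.59438014e-04, -5.15107369e+01, -3.67315793e+01, -1.15906510e-04,
        1.29452418e-02, -1.22511605e-05]), 'tool_pos': array([ 0.17843938, -0.6502266 ,  0.22995345]), 'tcp_rot': array([-3.11123339e+00, -4.19092438e-01,  3.09686340e-04]), 'wrist_force': array([-0.51797161, -0.23742909,  0.41210125]), 'torque': array([-0.01577912,  0.01608107,  0.06005891]), 'grip_force': 0.0, 'width': 1.0001324240346938} 0.0187
scene [[454.77312705   0.         274.81106461]
 [  0.         454.77312705 205.48631641]
 [  0.           0.           1.        ]] [[-0.58797545 -0.6154486   0.52488845  0.02592234]
 [-0.80877794  0.45756084 -0.36948116  0.40897813]
 [-0.01277174 -0.64176405 -0.76679579  0.85469   ]
 [ 0.          0.          0.          1.        ]]
top [[460.55933181   0.         274.17104512]
 [  0.         460.55933181 203.20580167]
 [  0.           0.           1.        ]] [[ 0.01548283 -0.98710383  0.15933082  0.38614367]
 [-0.9998604  -0.01628576 -0.00373478  0.02329341]
 [ 0.00628143 -0.15925075 -0.98721818  1.29579284]
 [ 0.          0.          0.          1.        ]]
```

View pics/scene0.png

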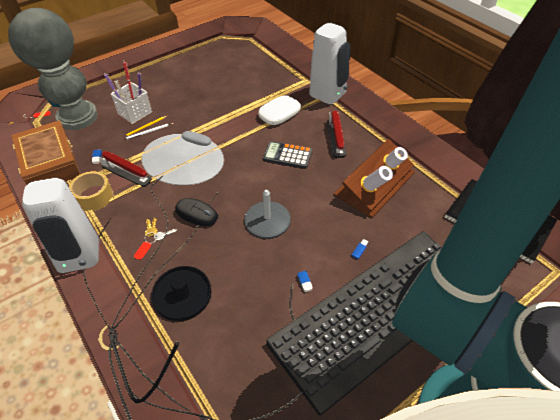

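View pics/top0.png

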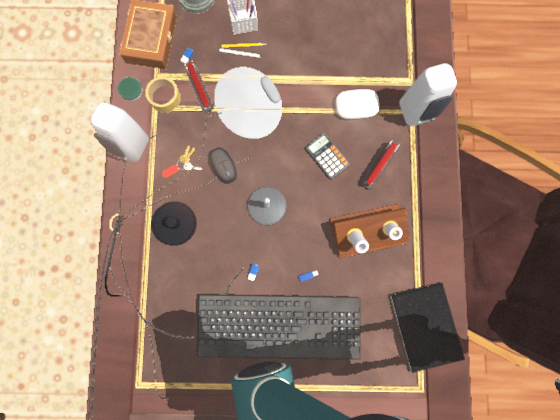

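The scene view shows the stand at about (267,215), the tray at (181,292) and the rack at (375,180). In the top view the stand is at (267,205), the tray at (174,223), and the sleeves at (357,240) and (392,230), with the left one looking longer. I'll zoom in.

```bash
python3 - <<'E'
import cv2,numpy as np
t=cv2.imread("pics/top0.png");s=cv2.imread("pics/scene0.png")
a=cv2.resize(t[195:265,320:420],None,fx=8,fy=8,interpolation=cv2.INTER_CUBIC)[:,:800]
b=cv2.resize(s[130:220,330:420],None,fx=6,fy=6,interpolation=cv2.INTER_CUBIC)
cv2.imwrite("pics/ztop.png",a);cv2.imwrite("pics/zscene.png",b)
E
```

```text
(no output)
```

View pics/ztop.png

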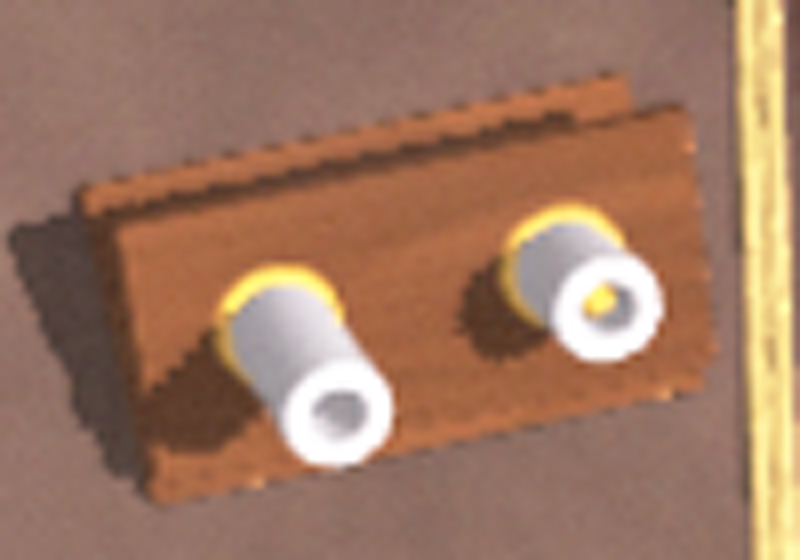

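View pics/zscene.png

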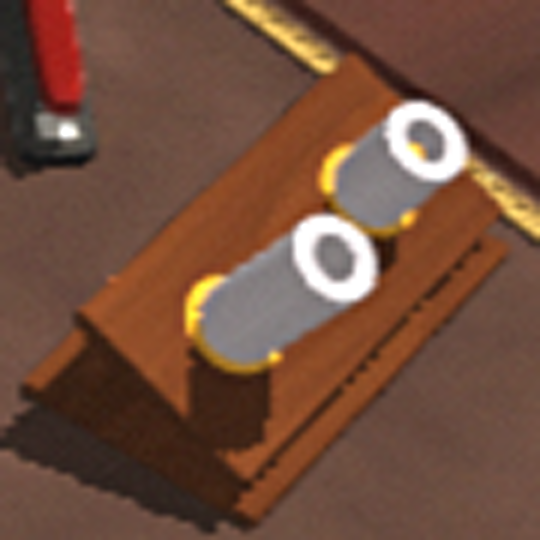

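In the top crop the long sleeve's end ring is centred at (338,412), which is about px (362,246). The short sleeve's ring is at (607,305), about px (395,233). In the scene crop they are at (336,258) and (427,140). The long sleeve is the one nearer the stand. Next I'll measure.

```bash
cat > h.py <<'E'
import numpy as np,cv2
from workcell import bot
C={n:bot.camera_info(n) for n in("scene","top")}
def ray(n,p):
    K=np.array(C[n]["intrinsics"]);E=np.array(C[n]["extrinsics"])
    d=E[:3,:3]@np.linalg.solve(K,[p[0],p[1],1]);return E[:3,3],d/np.linalg.norm(d)
def plane(n,p,z):
    o,d=ray(n,p);return o+d*(z-o[2])/d[2]
def tri(ps,pt):
    A=np.zeros((3,3));b=np.zeros(3);L=[ray("scene",ps),ray("top",pt)]
    for o,d in L:
        M=np.eye(3)-np.outer(d,d);A+=M;b+=M@o
    x=np.linalg.solve(A,b);return x,[np.linalg.norm((np.eye(3)-np.outer(d,d))@(x-o)) for o,d in L]
def blobs(mask,box,amin=15):
    x0,y0,x1,y1=box;m=np.zeros(mask.shape,np.uint8);m[y0:y1,x0:x1]=mask[y0:y1,x0:x1]
    out=[]
    for c in cv2.findContours(m,cv2.RETR_EXTERNAL,cv2.CHAIN_APPROX_NONE)[0]:
        if cv2.contourArea(c)>=amin and len(c)>4: out.append((cv2.contourArea(c),cv2.fitEllipse(c)))
    return sorted(out,key=lambda q:-q[0])
E
python3 - <<'E'
from h import *
t=cv2.imread("pics/top0.png");s=cv2.imread("pics/scene0.png")
R={}
for n,im,bx in(("top",t,(345,215,410,262)),("scene",s,(355,135,415,200))):
    m=(im.min(2)>215).astype(np.uint8)*255
    b=blobs(m,bx);print(n,[(a,np.round(e[0],1),np.round(e[1],1)) for a,e in b][:4]);R[n]=b
for n,im,bx in(("top",t,(240,180,295,230)),("scene",s,(240,195,297,245))):
    h=cv2.cvtColor(im,cv2.COLOR_BGR2HSV);m=(h[...,1]<60).astype(np.uint8)*255
    b=blobs(m,bx,100);print("foot",n,[(a,np.round(e[0],1),np.round(e[1],1),plane(n,e[0],.012).round(4)) for a,e in b])
for n,im,bx in(("top",t,(145,195,205,250)),("scene",s,(140,255,225,330))):
    m=(im.max(2)<60).astype(np.uint8)*255
    b=blobs(m,bx,100);print("tray",n,[(a,np.round(e[0],1),np.round(e[1],1),plane(n,e[0],.014).round(4)) for a,e in b])
def up(im,b,f=7):return cv2.resize(im[b[1]:b[3],b[0]:b[2]],(400,300),interpolation=cv2.INTER_CUBIC)
g=np.vstack([np.hstack([up(t,(245,180,293,216)),up(s,(237,180,301,228))]),np.hstack([up(t,(142,198,206,246)),up(s,(140,262,220,322))])])
cv2.imwrite("pics/g.png",cv2.convertScaleAbs(g,alpha=1.8))
E
```

```text
top [(141.0, array([360.7, 243.3]), array([11.9, 21.7])), (115.0, array([395.5, 233.1]), array([11.7, 12.8]))]
scene [(121.5, array([385.2, 172.5]), array([10.8, 14.5])), (100.5, array([400.5, 153.1]), array([ 9.7, 13.4]))]
foot top [(1160.5, array([266.5, 205.4]), array([38. , 38.9]), array([0.5868, 0.0401, 0.012 ]))]
foot scene [(1369.0, array([266.9, 218.5]), array([40.3, 44.8]), array([0.5816, 0.0415, 0.012 ]))]
tray top []
tray scene [(2574.5, array([180.4, 293.8]), array([52.8, 62.1]), array([0.5248, 0.3024, 0.014 ]))]
```

View pics/g.png

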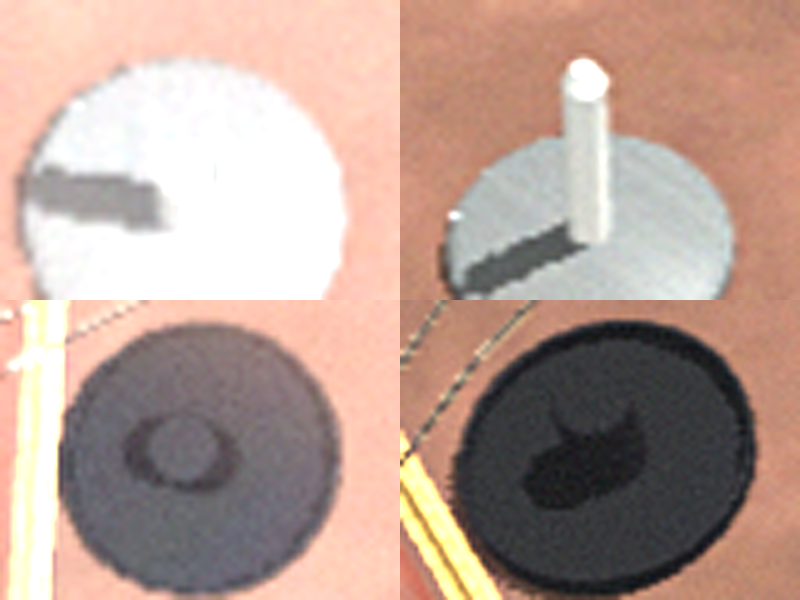

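The stretched crops show the shaft tip in scene at about (266.5,191), the tray disc clearly in both views, and the knob top in the top view at about (171.4,221.1).

```bash
python3 - <<'E'
from h import *
t=cv2.imread("pics/top0.png");s=cv2.imread("pics/scene0.png")
L,e=tri((385.2,172.5),(361.8,246.1));S,e2=tri((400.5,153.1),(395.5,233.1))
print("L",L.round(4),e,"S",S.round(4),e2)
m=(t.min(2)>235).astype(np.uint8)*255;print([(a,np.round(x[0],1),np.round(x[1],1)) for a,x in blobs(m,(345,215,410,262))])
# yaw: L-S = 0.1*yh + 0.025*n ; n=(-s cos,-s sin,c), yh=±(-sin,cos)
d=L-S;from scipy.optimize import least_squares
f=lambda p:0.1*np.array([-np.sin(p[0]),np.cos(p[0]),0])+.025*np.array([-.4226*np.cos(p[0]),-.4226*np.sin(p[0]),.9063])-d
r=least_squares(f,[0.]);print("yaw",r.x,r.fun.round(4))
print("knob",plane("top",(171.4,221.1),.05).round(4),tri((178.2,281.2),(171.4,221.1)))
for thr in(60,75,90):
    b=blobs((t.max(2)<thr).astype(np.uint8)*255,(145,195,205,250),100);print("tray",[(a,np.round(q[0],1),np.round(q[1],1),plane("top",q[0],.014).round(4)) for a,q in b])
print("tip scene",plane("scene",(266.5,191.3),.106).round(4))
# foot
for n,im,bx in(("top",t,(230,175,300,240)),("scene",s,(235,200,300,245))):
    h=cv2.cvtColor(im,cv2.COLOR_BGR2HSV)
    for k in(50,70,90):
        mm=cv2.morphologyEx((h[...,1]<k).astype(np.uint8)*255,cv2.MORPH_CLOSE,np.ones((7,7)))
        b=blobs(mm,bx,300);print("foot",n,k,[(a,np.round(q[0],1),np.round(q[1],1),plane(n,q[0],.01).round(4)) for a,q in b])
g=cv2.cvtColor(t,cv2.COLOR_BGR2GRAY)[198:214,255:280];print(g)
E
```

```text
L [ 0.4687 -0.21    0.106 ] [np.float64(0.0014019791812900217), np.float64(0.0014019791812899906)] S [ 0.5058 -0.3037  0.085 ] [np.float64(0.0014209083299245116), np.float64(0.0014209083299246614)]
[(110.5, array([361.9, 246.2]), array([11.4, 12.6])), (106.5, array([395.6, 233.1]), array([11. , 12.5]))]
yaw [0.2721075] [ 0.0001 -0.0002  0.0016]
knob [0.5333 0.2972 0.05  ] (array([0.53311498, 0.29701415, 0.04839071]), [np.float64(0.0006697439816152624), np.float64(0.000669743981615158)])
tray []
tray [(1270.5, array([172.5, 224.5]), array([38.8, 44.3]), array([0.5281, 0.3017, 0.014 ]))]
tray [(1475.5, array([173.2, 223.2]), array([42.4, 44.4]), array([0.5317, 0.2998, 0.014 ]))]
tip scene [0.5824 0.0389 0.106 ]
foot top 50 [(1138.0, array([266.5, 205.5]), array([37.5, 38.7]), array([0.5867, 0.0399, 0.01  ]))]
foot top 70 [(2077.0, array([264. , 200.2]), array([62.5, 64.4]), array([0.6018, 0.0474, 0.01  ]))]
foot top 90 [(4416.0, array([264.5, 207. ]), array([75.4, 82. ]), array([0.5824, 0.0456, 0.01  ]))]
foot scene 50 [(1321.0, array([266.9, 219.4]), array([37.2, 45.3]), array([0.5807
[... 1205 characters left out ...]
10 120 131 146 159 168 160 162 159 164
  165 164 168 164 167 169 174]
 [142 144 142 145 146 146 142 143 146 151 152 150 153 156 157 163 160 163
  166 165 167 168 170 169 178]
 [141 141 144 143 149 146 143 144 147 154 155 153 155 157 160 164 163 162
  168 170 167 167 170 174 179]
 [139 143 143 144 146 147 145 146 148 153 153 155 157 158 161 161 164 165
  167 171 168 172 172 172 174]
 [140 145 145 142 148 149 145 146 148 152 155 155 158 156 164 160 164 165
  163 172 168 170 173 175 179]
 [142 145 140 145 146 149 148 147 149 151 152 153 156 158 161 163 164 164
  169 171 170 171 174 175 178]
 [143 144 145 146 146 148 149 148 145 150 154 155 155 158 160 161 163 163
  167 166 171 172 173 173 177]]
```

```bash
cat >> h.py <<'E'
from scipy.spatial.transform import Rotation as Ro
def delta(target):
    s=bot.read_state();R=Ro.from_rotvec(s["tcp_rot"]).as_matrix()
    return "tcp",s["tool_pos"].round(4),"yaw",round(np.arctan2(R[1,0],R[0,0]),4),"d",(R.T@(np.array(target)-s["tool_pos"])).round(4)
def proj(n,X):
    K=np.array(C[n]["intrinsics"]);E=np.array(C[n]["extrinsics"]);p=K@(E[:3,:3].T@(np.array(X)-E[:3,3]));return (p[:2]/p[2]).round(1)
E
```

Emit:
jog_arm:
  plan:
    - {"x": 0.045, "y": -0.038}
    - {"x": 0.045, "y": -0.038}
    - {"x": 0.045, "y": -0.038}
    - {"x": 0.045, "y": -0.038}
    - {"x": 0.045, "y": -0.038}
  finger_gap: 1.0
  squeeze: 40

```text
time: 0.72
tool_pos: [0.3459, -0.4063, 0.2308]
tcp_rot: [-3.113, -0.419, 0.0]
wrist_force: [1.2, -0.2, 0.8]
width: 0.999
grip_force: 0.0
```

Emit:
jog_arm:
  plan:
    - {"x": 0.045, "y": -0.038}
    - {"x": 0.045, "y": -0.038}
    - {"x": 0.045, "y": -0.038}
    - {"x": 0.04, "y": -0.035}
    - {}

```text
time: 1.35
tool_pos: [0.4759, -0.215, 0.2308]
tcp_rot: [-3.111, -0.428, 0.0]
wrist_force: [-0.3, -1.1, -0.3]
width: 1.0
grip_force: 0.0
```

```bash
python3 - <<'E'
from h import *
print(delta((.476,-.208,.071)))
for z in(.106,.1094):print(plane("scene",(385.2,172.5),z),plane("top",(361.9,246.2),z))
for z in(.106,.098,.014):print(z,proj("top",(.583,.040,z)),proj("scene",(.583,.040,z)))
E
```

```text
('tcp', array([ 0.4759, -0.215 ,  0.2308]), 'yaw', np.float64(0.2731), 'd', array([ 0.002 , -0.0065,  0.1598]))
[ 0.46768362 -0.21099592  0.106     ] [ 0.46951193 -0.20935672  0.106     ]
[ 0.46567747 -0.20818045  0.1094    ] [ 0.46927369 -0.20869189  0.1094    ]
0.106 [266.1 201.3] [265.9 191.3]
0.098 [266.1 201.7] [266.  193.7]
0.014 [266.5 206.6] [267.  217.3]
```

Emit:
jog_arm:
  plan:
    - {"x": 0.001, "y": -0.0085, "z": 0.04}
    - {"z": 0.05}
    - {"z": 0.05}
    - {"z": 0.02}
    - {}

```text
time: 1.98
tool_pos: [0.4707, -0.2095, 0.0688]
tcp_rot: [-3.111, -0.418, 0.008]
wrist_force: [-0.7, 0.1, 1.0]
width: 0.995
grip_force: 0.0
```

Emit:
jog_arm:
  plan:
    - {}
    - {}
    - {}
    - {}
    - {}
  finger_gap: 0
  squeeze: 40

```text
time: 2.6
tool_pos: [0.4743, -0.2103, 0.0727]
tcp_rot: [3.112, 0.42, 0.003]
wrist_force: [-1.2, -1.3, 6.6]
width: 0.399
grip_force: 42.8
```

```bash
python3 - <<'E'
from h import *
print(delta((.4748,-.2064,.071)))
t=bot.read_camera("top");s=bot.read_camera("scene")
up=lambda im,b:cv2.resize(im[b[1]:b[3],b[0]:b[2],::-1],(400,400),interpolation=cv2.INTER_CUBIC)
cv2.imwrite("pics/grip.png",np.hstack([up(t,(320,190,410,280)),up(s,(330,120,430,220))]))
E
```

```text
('tcp', array([ 0.4743, -0.2103,  0.0727]), 'yaw', np.float64(0.2681), 'd', array([ 0.0015, -0.0037,  0.0017]))
```

View pics/grip.png

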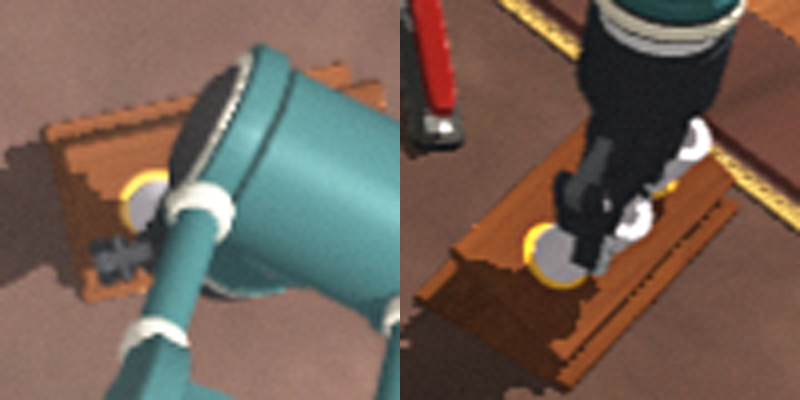

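Both fingers hold the long sleeve near its top, with the short sleeve untouched. I'll pull along the stud axis.

Emit:
jog_arm:
  plan:
    - {"x": -0.0051, "z": -0.0109}
    - {"x": -0.0051, "z": -0.0109}
    - {"x": -0.0051, "z": -0.0109}
    - {"x": -0.0051, "z": -0.0109}
    - {"x": -0.0051, "z": -0.0109}

```text
time: 3.32
tool_pos: [0.4481, -0.2165, 0.1265]
tcp_rot: [-3.113, -0.419, 0.0]
wrist_force: [-0.1, -0.3, -1.2]
width: 0.402
grip_force: 42.1
```

Emit:
jog_arm:
  plan:
    - {"z": -0.04}
    - {"z": -0.045}
    - {}

```text
time: 3.7
tool_pos: [0.4513, -0.2181, 0.2159]
tcp_rot: [3.108, 0.418, 0.012]
wrist_force: [0.8, -0.9, -1.3]
width: 0.399
grip_force: 42.2
```

```bash
python3 - <<'E'
from h import *
print(delta((.562,.034,.175)))
E
```

```text
('tcp', array([ 0.4513, -0.2181,  0.2159]), 'yaw', np.float64(0.2676), 'd', array([ 0.1731, -0.2141,  0.0407]))
```

Emit:
jog_arm:
  plan:
    - {"x": 0.03, "y": -0.036}
    - {"x": 0.04, "y": -0.05}
    - {"x": 0.04, "y": -0.05}
    - {"x": 0.035, "y": -0.045}
    - {"x": 0.026, "y": -0.032, "z": 0.03}

```text
time: 4.32
tool_pos: [0.5583, 0.0337, 0.1823]
tcp_rot: [3.113, 0.422, 0.007]
wrist_force: [0.8, -1.0, -0.7]
width: 0.397
grip_force: 42.2
```

Emit:
jog_arm:
  plan:
    - {"z": 0.01}
    - {}
    - {}

```text
time: 4.7
tool_pos: [0.5559, 0.0303, 0.171]
tcp_rot: [3.113, 0.417, -0.0]
wrist_force: [-0.2, -0.0, -1.2]
width: 0.398
grip_force: 42.0
```

```bash
python3 - <<'E'
from h import *
print(delta((.562,.034,.175)))
t=bot.read_camera("top");s=bot.read_camera("scene")
cv2.imwrite("pics/t2.png",t[:,:,::-1]);cv2.imwrite("pics/s2.png",s[:,:,::-1])
up=lambda im,b:cv2.resize(im[b[1]:b[3],b[0]:b[2],::-1],(400,500),interpolation=cv2.INTER_CUBIC)
cv2.imwrite("pics/over.png",np.hstack([up(t,(230,150,310,250)),up(s,(230,140,310,240))]))
E
```

```text
('tcp', array([0.5559, 0.0303, 0.171 ]), 'yaw', np.float64(0.2665), 'd', array([ 0.0069, -0.002 , -0.004 ]))
```

View pics/over.png

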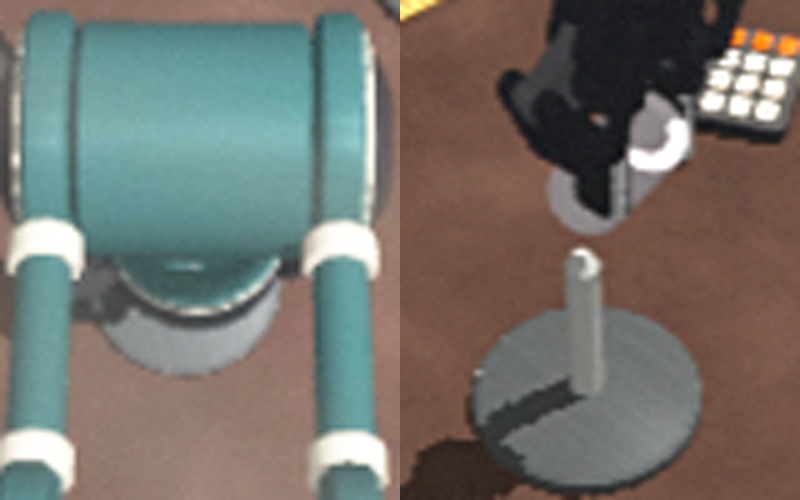

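The top view is blocked by the arm. The scene view shows the sleeve still tilted and held, with its lower end near px (259.6 left edge, 186.8 bottom edge) just above the shaft tip. I'll check this against the model.

```bash
python3 - <<'E'
from h import *
y=.2665;th=np.radians(25)
ux=np.array([np.cos(y),np.sin(y),0]);uy=np.array([-np.sin(y),np.cos(y),0]);n=-np.sin(th)*ux+np.array([0,0,np.cos(th)]);e=np.cross(uy,n)
tcp=np.array(bot.read_state()["tool_pos"])
for pad in(.018,.022,.026):
  for d in(.048,.052,.056):
    b=tcp+[0,0,pad]-d*n
    ci=np.array([proj("scene",b+.018*(np.cos(a)*uy+np.sin(a)*e)) for a in np.linspace(0,6.28,60)])
    ct=np.array([proj("scene",b+.07*n+.018*(np.cos(a)*uy+np.sin(a)*e)) for a in np.linspace(0,6.28,60)])
    print(pad,d,b.round(4),"left/bot",ci[:,0].min(),ci[:,1].max(),"top ring right/centre",ct[:,0].max(),ct.mean(0).round(1))
s=cv2.imread("pics/s2.png")
print([(a,np.round(q[0],1),np.round(q[1],1)) for a,q in blobs((s.min(2)>200).astype(np.uint8)*255,(270,150,295,180),8)])
g=s[155:192,252:296].min(2)
for r in range(170,190,3):print(r,s[r,255:275].tolist() and s[r,255:275,1].tolist())
# tip triangulated
print(tri((266.5,191.6),(267,200.2)),plane("top",(267,200.2),.106),tri((266.5,191.6),(266.5,200.8)))
E
```

```text
0.018 0.048 [0.576  0.0356 0.1463] left/bot 260.9 187.5 top ring right/centre 288.2 [279.6 164.8]
0.018 0.052 [0.5776 0.036  0.1427] left/bot 260.4 188.3 top ring right/centre 287.5 [279.  165.8]
0.018 0.056 [0.5793 0.0365 0.139 ] left/bot 259.8 189.0 top ring right/centre 286.8 [278.3 166.7]
0.022 0.048 [0.576  0.0356 0.1503] left/bot 260.9 186.2 top ring right/centre 288.2 [279.6 163.4]
0.022 0.052 [0.5776 0.036  0.1467] left/bot 260.3 187.0 top ring right/centre 287.5 [279.  164.3]
0.022 0.056 [0.5793 0.0365 0.143 ] left/bot 259.8 187.8 top ring right/centre 286.9 [278.3 165.2]
0.026 0.048 [0.576  0.0356 0.1543] left/bot 260.8 184.9 top ring right/centre 288.2 [279.6 162. ]
0.026 0.052 [0.5776 0.036  0.1507] left/bot 260.2 185.7 top ring right/centre 287.6 [279.  162.9]
0.026 0.056 [0.5793 0.0365 0.147 ] left/bot 259.7 186.5 top ring right/centre 286.9 [278.3 163.8]
[(43.0, array([281.9, 168.9]), array([ 7.4, 12. ]))]
170 [89, 67, 39, 24, 27, 31, 28, 29, 26, 29, 27, 30, 32, 30, 33, 31, 31, 33, 21, 22]
173 [93, 92, 93, 96, 93, 96, 88, 52, 29, 25, 23, 28, 30, 28, 24, 26, 29, 86, 119, 142]
176 [95, 95, 92, 94, 109, 131, 138, 136, 138, 106, 55, 26, 30, 28, 30, 26, 29, 86, 127, 147]
179 [95, 94, 96, 91, 107, 129, 137, 135, 141, 121, 65, 28, 24, 29, 31, 27, 27, 86, 127, 146]
182 [87, 88, 85, 86, 84, 105, 128, 138, 139, 137, 139, 139, 135, 91, 44, 22, 29, 86, 122, 128]
185 [84, 86, 83, 86, 83, 82, 80, 81, 100, 131, 140, 140, 137, 137, 134, 132, 129, 113, 90, 81]
188 [82, 79, 80, 82, 81, 80, 81, 82, 79, 79, 75, 74, 71, 75, 79, 82, 81, 82, 84, 81]
(array([0.58627148, 0.03722308, 0.10047012]), [np.float64(0.0007240253509507353), np.float64(0.0007240253509509333)]) [0.58583285 0.03769676 0.106     ] (array([0.58423777, 0.03851325, 0.10315715]), [np.float64(0.000671385278870359), np.float64(0.0006713852788702901)])
```

The observation agrees with the model to about 1–2 mm, well within the bore's capture range. I'll lower it along its axis over the tip.

Emit:
jog_arm:
  plan:
    - {"x": 0.005, "z": 0.01}
    - {"z": 0.015}
    - {"z": 0.009}
    - {}
    - {}
  squeeze: 25

```text
time: 5.42
tool_pos: [0.561, 0.0327, 0.1367]
tcp_rot: [3.113, 0.42, -0.0]
wrist_force: [0.4, 0.2, -0.4]
width: 0.402
grip_force: 42.1
```

Emit:
jog_arm:
  plan:
    - {"x": 0.0025, "z": 0.0055}
    - {"x": 0.0025, "z": 0.0055}
    - {"x": 0.0025, "z": 0.0055}
    - {}
    - {}

```text
time: 6.05
tool_pos: [0.5665, 0.0339, 0.1197]
tcp_rot: [3.112, 0.42, -0.006]
wrist_force: [-4.4, -3.5, 0.1]
width: 0.398
grip_force: 42.9
```

```bash
python3 - <<'E'
from h import *
print(delta((.584,.0385,.12)))
s=bot.read_camera("scene");cv2.imwrite("pics/s3.png",cv2.resize(s[140:240,220:320,::-1],(500,500),interpolation=cv2.INTER_CUBIC))
E
```

```text
('tcp', array([0.5665, 0.0339, 0.1197]), 'yaw', np.float64(0.2681), 'd', array([ 0.0181,  0.0002, -0.0004]))
```

View pics/s3.png

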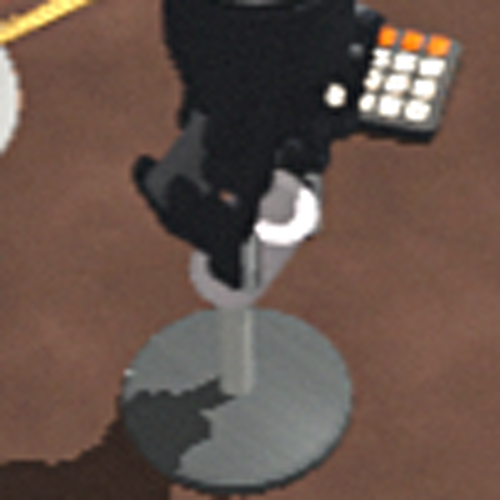

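The shaft tip is inside the bore and the side force is about 5 N. Now I'll upright the sleeve about the shaft.

Emit:
jog_arm:
  plan:
    - {"x": 0.003, "y": 0.0005, "z": 0.001}
    - {"x": 0.003, "y": 0.0005, "z": 0.001}
    - {"x": 0.003, "z": 0.001}
    - {}
  finger_gap: 0
  squeeze: 25

```text
time: 6.6
tool_pos: [0.5743, 0.0356, 0.1165]
tcp_rot: [3.113, 0.42, -0.011]
wrist_force: [-8.3, -2.7, 2.9]
width: 0.398
grip_force: 43.9
```

Emit:
jog_arm:
  plan:
    - {"x": 0.003, "z": 0.001}
    - {"x": 0.003, "z": 0.001}
    - {"x": 0.003, "z": 0.001}
    - {}

```text
time: 7.1
tool_pos: [0.5832, 0.038, 0.1136]
tcp_rot: [3.113, 0.42, -0.01]
wrist_force: [-7.8, -2.8, 3.4]
width: 0.399
grip_force: 44.6
```

```bash
python3 - <<'E'
from h import *
print(delta((.584,.0385,.12)))
s=bot.read_camera("scene");cv2.imwrite("pics/s4.png",cv2.resize(s[140:240,220:320,::-1],(500,500),interpolation=cv2.INTER_CUBIC))
E
```

```text
('tcp', array([0.5832, 0.038 , 0.1136]), 'yaw', np.float64(0.2682), 'd', array([ 0.0009, -0.0003, -0.0064]))
```

View pics/s4.png

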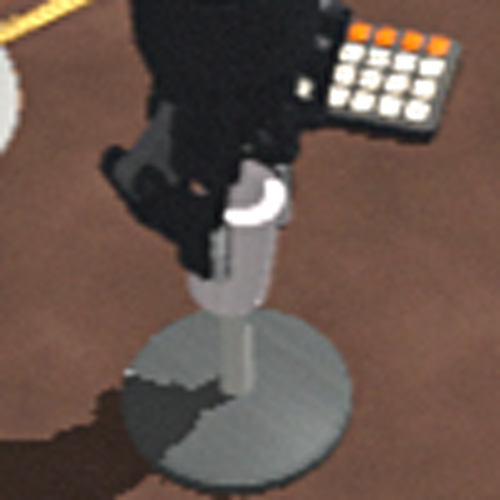

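The sleeve is rotating nicely upright on the shaft. I'll go a little further and then lower it, watching the forces.

Emit:
jog_arm:
  plan:
    - {"x": 0.002, "z": 0.002}
    - {"x": 0.001, "z": 0.003}
    - {"z": 0.004}
    - {}

```text
time: 7.65
tool_pos: [0.5859, 0.0388, 0.1041]
tcp_rot: [3.113, 0.42, -0.01]
wrist_force: [-6.9, -2.3, 0.1]
width: 0.4
grip_force: 44.6
```

Emit:
jog_arm:
  plan:
    - {"z": 0.004}
    - {"z": 0.005}
    - {"z": 0.005}
    - {}

```text
time: 8.15
tool_pos: [0.586, 0.0389, 0.0898]
tcp_rot: [3.113, 0.42, -0.01]
wrist_force: [-6.3, -1.6, -1.2]
width: 0.4
grip_force: 44.4
```

Emit:
jog_arm:
  plan:
    - {"z": 0.006}
    - {"z": 0.006}
    - {"z": 0.006}
    - {}

```text
time: 8.65
tool_pos: [0.5867, 0.039, 0.0724]
tcp_rot: [3.113, 0.42, -0.007]
wrist_force: [-4.6, -2.5, -0.1]
width: 0.397
grip_force: 44.6
```

Emit:
jog_arm:
  plan:
    - {"z": 0.006}
    - {"z": 0.006}
    - {"z": 0.004}
    - {}

```text
time: 9.15
tool_pos: [0.588, 0.0392, 0.0573]
tcp_rot: [3.113, 0.42, -0.003]
wrist_force: [-4.9, -1.4, 2.5]
width: 0.404
grip_force: 44.8
```

Emit:
jog_arm:
  plan:
    - {"x": -0.001, "z": 0.004}
    - {"x": -0.001, "z": 0.003}
    - {"z": 0.002}
    - {}

```text
time: 9.65
tool_pos: [0.5881, 0.0389, 0.0496]
tcp_rot: [3.113, 0.419, 0.004]
wrist_force: [-3.0, -0.5, 5.8]
width: 0.401
grip_force: 45.1
```

Emit:
jog_arm:
  plan:
    - {"z": 0.002}
    - {"z": 0.002}
    - {}

```text
time: 10.02
tool_pos: [0.5881, 0.0389, 0.0457]
tcp_rot: [3.113, 0.419, 0.004]
wrist_force: [-3.4, -0.5, 5.3]
width: 0.4
grip_force: 45.1
```

Emit:
jog_arm:
  plan:
    - {"z": 0.002}
    - {"z": 0.001}
    - {}

```text
time: 10.4
tool_pos: [0.5894, 0.0392, 0.045]
tcp_rot: [3.113, 0.419, 0.008]
wrist_force: [-5.7, 0.1, 15.0]
width: 0.399
grip_force: 46.3
```

Emit:
jog_arm:
  plan:
    - {"z": 0.0015}
    - {}

```text
time: 10.65
tool_pos: [0.5904, 0.0394, 0.0445]
tcp_rot: [-3.113, -0.419, -0.011]
wrist_force: [-5.7, 1.3, 20.2]
width: 0.4
grip_force: 46.7
```

Emit:
jog_arm:
  plan:
    - {"x": -0.003, "z": -0.001}
    - {"x": -0.003}
    - {}
    - {}

```text
time: 11.15
tool_pos: [0.5883, 0.0385, 0.0448]
tcp_rot: [-3.113, -0.419, -0.024]
wrist_force: [5.9, 1.7, 5.2]
width: 0.397
grip_force: 44.7
```

Emit:
jog_arm:
  plan:
    - {"z": 0.0015}
    - {}

```text
time: 11.4
tool_pos: [0.5884, 0.0385, 0.0447]
tcp_rot: [-3.113, -0.418, -0.023]
wrist_force: [2.7, 1.8, 13.3]
width: 0.4
grip_force: 46.1
```

Emit:
jog_arm:
  plan:
    - {}
    - {}
    - {}
    - {}
  finger_gap: 0.9

```text
time: 11.9
tool_pos: [0.5805, 0.0372, 0.0387]
tcp_rot: [-3.113, -0.419, 0.001]
wrist_force: [0.7, 0.1, -0.5]
width: 0.901
grip_force: 0.0
```

Emit:
jog_arm:
  plan:
    - {"z": -0.02}
    - {"z": -0.05}
    - {"z": -0.06}
    - {"z": -0.04}
    - {}

```text
time: 12.52
tool_pos: [0.5845, 0.0372, 0.2163]
tcp_rot: [3.112, 0.419, 0.018]
wrist_force: [-0.1, 0.5, 0.5]
width: 0.902
grip_force: 0.0
```

Emit:
jog_arm:
  plan:
    - {"y": -0.06}
    - {"y": -0.06}
    - {"y": -0.06}
    - {}
    - {}
  finger_gap: 1.0

```text
time: 13.15
tool_pos: [0.5329, 0.2105, 0.2089]
tcp_rot: [3.112, 0.421, -0.001]
wrist_force: [0.4, -0.8, -0.4]
width: 0.997
grip_force: 0.0
```

```bash
python3 - <<'E'
from h import *
print(delta((.5325,.2975,.012)))
t=bot.read_camera("top");s=bot.read_camera("scene")
cv2.imwrite("pics/t5.png",t[:,:,::-1]);cv2.imwrite("pics/s5.png",s[:,:,::-1])
up=lambda im,b:cv2.resize(im[b[1]:b[3],b[0]:b[2],::-1],(400,400),interpolation=cv2.INTER_CUBIC)
cv2.imwrite("pics/sl.png",np.hstack([up(t,(230,165,310,245)),up(s,(225,160,305,240))]))
for n,im,bx in(("top",t,(230,165,310,245)),("scene",s,(235,165,300,215))):
    print(n,[(a,np.round(e[0],1),np.round(e[1],1)) for a,e in blobs((im.min(2)>215).astype(np.uint8)*255,bx)][:3])
for xy in((.583,.0395),(.585,.0385)):print(proj("top",(*xy,.084)),proj("scene",(*xy,.084)))
E
```

```text
('tcp', array([0.5329, 0.2105, 0.2089]), 'yaw', np.float64(0.2689), 'd', array([ 0.0229, -0.0841,  0.1968]))
top [(87.5, array([266.8, 200.5]), array([12.1, 12.3]))]
scene [(46.0, array([265.8, 196.6]), array([11.1, 13.5]))]
[266.4 202.6] [266.4 197.8]
[266.8 201.9] [266.2 197. ]
```

View pics/sl.png

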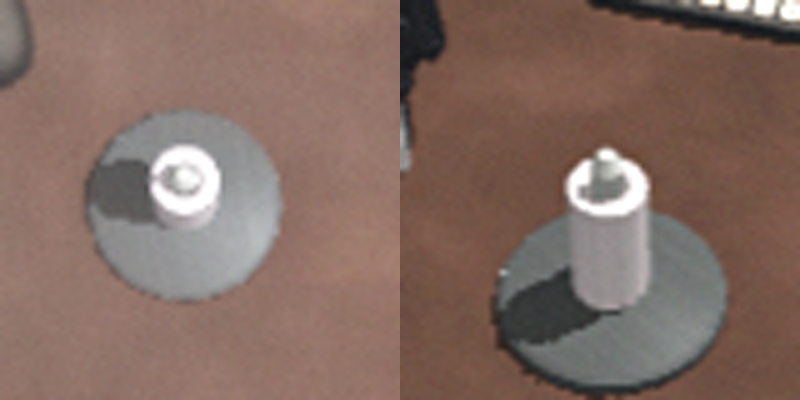

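The sleeve is seated upright, with its top ring at top px (266.8,200.5) and scene px (265.8,196.6). The shaft tip protrudes about 22 mm as it should. Now the tray.

```bash
python3 - <<'E'
from h import *
t=cv2.imread("pics/t5.png");s=cv2.imread("pics/s5.png")
print("ring",tri((265.8,196.6),(266.8,200.5)),plane("top",(266.8,200.5),.084),plane("scene",(265.8,196.6),.084))
print("knob",plane("top",(171.4,221.1),.05),plane("scene",(178.2,281.2),.05))
# independent tray rim by ellipse of non-brown pixels in first images
t0=cv2.imread("pics/top0.png");s0=cv2.imread("pics/scene0.png")
for thr in(85,95):print([(a,np.round(q[0],1),np.round(q[1],1),plane("top",q[0],.014).round(4)) for a,q in blobs((t0.max(2)<thr).astype(np.uint8)*255,(150,195,205,250),100)])
E
```

```text
ring (array([0.58860851, 0.03802091, 0.08194274]), [np.float64(0.0006517521697848869), np.float64(0.0006517521697849494)]) [0.5887051  0.03848189 0.084     ] [0.58662783 0.03856118 0.084     ]
knob [0.5333182  0.29722721 0.05      ] [0.53162808 0.29672959 0.05      ]
[(1459.0, array([173.2, 223.2]), array([42.1, 44.2]), array([0.5317, 0.2999, 0.014 ]))]
[(1492.0, array([173.2, 223.3]), array([42.7, 44.5]), array([0.5315, 0.2998, 0.014 ]))]
```

Emit:
jog_arm:
  plan:
    - {"x": 0.012, "y": -0.045, "z": 0.02}
    - {"x": 0.011, "y": -0.04, "z": 0.02}
    - {"z": 0.05}
    - {"z": 0.04}
    - {}
  finger_gap: 1.0

```text
time: 13.88
tool_pos: [0.5303, 0.2957, 0.075]
tcp_rot: [3.111, 0.416, -0.014]
wrist_force: [-0.6, -0.5, 0.0]
width: 0.995
grip_force: 0.0
```

```bash
python3 - <<'E'
from h import *
print(delta((.5325,.298,.018)))
E
```

```text
('tcp', array([0.5303, 0.2957, 0.075 ]), 'yaw', np.float64(0.2657), 'd', array([ 0.0033, -0.0018,  0.057 ]))
```

Emit:
jog_arm:
  plan:
    - {"x": 0.002, "y": -0.0015, "z": 0.03}
    - {"x": 0.001, "z": 0.02}
    - {"z": 0.006}
    - {}
    - {}
  finger_gap: 1.0

```text
time: 14.5
tool_pos: [0.5364, 0.3014, 0.0246]
tcp_rot: [-3.113, -0.419, -0.003]
wrist_force: [-0.5, -0.0, -0.3]
width: 1.003
grip_force: 0.0
```

```bash
python3 - <<'E'
from h import *
print(delta((.5325,.298,.018)))
E
```

```text
('tcp', array([0.5364, 0.3014, 0.0246]), 'yaw', np.float64(0.2677), 'd', array([-0.0047,  0.0023,  0.0065]))
```

Emit:
jog_arm:
  plan:
    - {}
    - {}
    - {}
    - {}
    - {}
  finger_gap: 0
  squeeze: 50

```text
time: 15.12
tool_pos: [0.5359, 0.3012, 0.0238]
tcp_rot: [-3.113, -0.42, -0.001]
wrist_force: [-0.3, -0.2, 3.5]
width: 0.357
grip_force: 49.9
```

```bash
python3 - <<'E'
from h import *
print(delta((.5325,.298,.018)))
E
```

```text
('tcp', array([0.5359, 0.3012, 0.0238]), 'yaw', np.float64(0.2679), 'd', array([-0.0042,  0.0022,  0.0058]))
```

Emit:
jog_arm:
  plan:
    - {}
    - {}
    - {"x": -0.004, "z": 0.005}
    - {}
    - {}
  finger_gap: 0.8

```text
time: 15.75
tool_pos: [0.5314, 0.2999, 0.018]
tcp_rot: [3.113, 0.419, -0.001]
wrist_force: [0.4, 0.1, 0.3]
width: 0.8
grip_force: 0.0
```

Emit:
jog_arm:
  plan:
    - {}
    - {}
    - {}
    - {}
    - {}
  finger_gap: 0
  squeeze: 50

```text
time: 16.38
tool_pos: [0.532, 0.3002, 0.0187]
tcp_rot: [-3.113, -0.419, -0.001]
wrist_force: [0.3, 0.2, 3.1]
width: 0.356
grip_force: 49.8
```

```bash
python3 - <<'E'
from h import *
print(delta((.5325,.298,.018)))
E
```

```text
('tcp', array([0.532 , 0.3002, 0.0187]), 'yaw', np.float64(0.2678), 'd', array([-0.0001,  0.0023,  0.0007]))
```

Emit:
jog_arm:
  plan:
    - {"z": -0.02}
    - {"z": -0.045}
    - {"z": -0.05}
    - {"z": -0.04}
    - {}

```text
time: 17.0
tool_pos: [0.5345, 0.3014, 0.1792]
tcp_rot: [-3.11, -0.419, -0.014]
wrist_force: [1.7, -0.5, -1.0]
width: 0.356
grip_force: 49.7
```

```bash
python3 - <<'E'
from h import *
print(delta((.586,.0385,.149)))
E
```

```text
('tcp', array([0.5345, 0.3014, 0.1792]), 'yaw', np.float64(0.2679), 'd', array([-0.0202,  0.2672,  0.0295]))
```

Emit:
jog_arm:
  plan:
    - {"x": -0.002, "y": 0.03}
    - {"x": -0.004, "y": 0.05}
    - {"x": -0.004, "y": 0.055}
    - {"x": -0.004, "y": 0.055}
    - {"x": -0.003, "y": 0.045}

```text
time: 17.62
tool_pos: [0.5762, 0.0667, 0.1716]
tcp_rot: [3.114, 0.418, -0.005]
wrist_force: [-0.9, 0.0, -1.0]
width: 0.359
grip_force: 49.8
```

Emit:
jog_arm:
  plan:
    - {"x": -0.003, "y": 0.03}
    - {}
    - {}
    - {}

```text
time: 18.12
tool_pos: [0.5819, 0.0402, 0.1728]
tcp_rot: [-3.113, -0.421, 0.002]
wrist_force: [0.0, 0.4, -1.8]
width: 0.356
grip_force: 49.8
```

```bash
python3 - <<'E'
from h import *
print(delta((.586,.0385,.129)))
t=bot.read_camera("top");s=bot.read_camera("scene")
cv2.imwrite("pics/t6.png",t[:,:,::-1]);cv2.imwrite("pics/s6.png",s[:,:,::-1])
b=blobs((s.max(2)<70).astype(np.uint8)*255,(200,100,330,230),300);print([(a,np.round(e[0],1),np.round(e[1],1)) for a,e in b])
E
```

```text
('tcp', array([0.5819, 0.0402, 0.1728]), 'yaw', np.float64(0.2691), 'd', array([0.0035, 0.0028, 0.0438]))
[(3815.0, array([266.6, 153.4]), array([61.6, 99.3])), (808.5, array([229.8, 219.3]), array([24.2, 69.6]))]
```

Emit:
jog_arm:
  plan:
    - {"x": 0.0035, "y": 0.0028, "z": 0.02}
    - {"z": 0.02}
    - {}
    - {}

```text
time: 18.73
tool_pos: [0.5863, 0.0373, 0.1326]
tcp_rot: [-3.113, -0.419, 0.002]
wrist_force: [-0.4, -0.0, -1.2]
width: 0.36
grip_force: 49.9
```

```bash
python3 - <<'E'
from h import *
print(delta((.586,.0385,.1027)))
E
```

```text
('tcp', array([0.5863, 0.0373, 0.1326]), 'yaw', np.float64(0.2677), 'd', array([ 0.    , -0.0012,  0.0299]))
```

Emit:
jog_arm:
  plan:
    - {"y": -0.0005, "z": 0.004}
    - {"z": 0.004}
    - {"z": 0.004}
    - {}

```text
time: 19.23
tool_pos: [0.5861, 0.0378, 0.1208]
tcp_rot: [-3.113, -0.419, 0.001]
wrist_force: [0.2, 0.1, -0.6]
width: 0.357
grip_force: 49.9
```

Emit:
jog_arm:
  plan:
    - {"z": 0.004}
    - {}
    - {}

```text
time: 19.6
tool_pos: [0.5865, 0.0378, 0.1173]
tcp_rot: [-3.113, -0.419, 0.0]
wrist_force: [-0.6, 0.1, -1.3]
width: 0.36
grip_force: 49.9
```

Emit:
jog_arm:
  plan:
    - {"z": 0.004}
    - {"z": 0.003}
    - {"z": 0.003}
    - {}

```text
time: 20.1
tool_pos: [0.5861, 0.0378, 0.1068]
tcp_rot: [-3.113, -0.419, 0.001]
wrist_force: [0.2, -0.1, -0.3]
width: 0.358
grip_force: 49.9
```

Emit:
jog_arm:
  plan:
    - {"z": 0.002}
    - {"z": 0.001}
    - {}

```text
time: 20.48
tool_pos: [0.5864, 0.0378, 0.1042]
tcp_rot: [-3.113, -0.419, 0.0]
wrist_force: [0.3, -0.2, -0.8]
width: 0.365
grip_force: 49.9
```

Emit:
jog_arm:
  plan:
    - {"z": 0.001}
    - {"z": 0.001}
    - {}

```text
time: 20.85
tool_pos: [0.5867, 0.0379, 0.1027]
tcp_rot: [3.113, 0.419, 0.001]
wrist_force: [-1.1, -0.8, 0.8]
width: 0.361
grip_force: 50.1
```

Emit:
jog_arm:
  plan:
    - {"z": 0.001}
    - {"z": 0.001}
    - {}

```text
time: 21.22
tool_pos: [0.5874, 0.038, 0.1027]
tcp_rot: [3.113, 0.419, 0.003]
wrist_force: [-3.9, 0.2, 11.5]
width: 0.358
grip_force: 51.0
```

Emit:
jog_arm:
  plan:
    - {"z": -0.0015}
    - {}

```text
time: 21.48
tool_pos: [0.5869, 0.0379, 0.1027]
tcp_rot: [3.113, 0.419, 0.002]
wrist_force: [-1.5, -0.2, 5.7]
width: 0.358
grip_force: 50.6
```

Emit:
jog_arm:
  plan:
    - {}
    - {}
    - {}
  finger_gap: 0.7

```text
time: 21.85
tool_pos: [0.5862, 0.0378, 0.1013]
tcp_rot: [-3.113, -0.419, 0.001]
wrist_force: [0.0, 0.6, 0.4]
width: 0.698
grip_force: 0.0
```

Emit:
jog_arm:
  plan:
    - {"z": -0.02}
    - {"z": -0.05}
    - {"z": -0.05}
    - {"z": -0.03}
    - {}

```text
time: 22.48
tool_pos: [0.589, 0.0379, 0.2573]
tcp_rot: [3.112, 0.419, 0.014]
wrist_force: [0.7, -0.1, -0.3]
width: 0.7
grip_force: 0.0
```

Emit:
jog_arm:
  plan:
    - {"y": -0.06}
    - {"y": -0.06}
    - {"y": -0.06}
    - {"y": -0.03}
    - {}

```text
time: 23.1
tool_pos: [0.5294, 0.2421, 0.2506]
tcp_rot: [3.112, 0.425, -0.003]
wrist_force: [0.6, -0.5, -1.2]
width: 0.696
grip_force: 0.0
```

```bash
python3 - <<'E'
from h import *
t=bot.read_camera("top");s=bot.read_camera("scene")
cv2.imwrite("pics/t7.png",t[:,:,::-1]);cv2.imwrite("pics/s7.png",s[:,:,::-1])
for n,im,bx,thr in(("top",t,(225,160,315,250),85),("top",t,(225,160,315,250),95),("scene",s,(215,150,320,225),60),("scene",s,(215,150,320,225),70)):
    print(n,[(a,np.round(e[0],1),np.round(e[1],1),round(e[2]),plane(n,e[0],.098).round(4)) for a,e in blobs((im.max(2)<thr).astype(np.uint8)*255,bx,200)][:3])
# expected rim ellipses if level at underside .084
for n in("top","scene"):
    P=np.array([proj(n,(.586+.062*np.cos(a),.0385+.062*np.sin(a),.098)) for a in np.linspace(0,6.28,40)],np.float32);e=cv2.fitEllipse(P);print("exp",n,np.round(e[0],1),np.round(e[1],1),round(e[2]))
# short sleeve and bystanders: unchanged pixels
for n,im in(("top",t),("scene",s)):
    o=cv2.imread(f"pics/{n}0.png")[:,:,::-1];d=cv2.absdiff(im,np.ascontiguousarray(o)).max(2)
    B={"top":dict(short=(380,215,412,250),eras=(244,260,264,284),usb=(296,266,322,286),calc=(304,132,350,180),stap=(360,138,402,190),keys=(160,145,205,182),mouse=(206,144,238,186)),"scene":dict(short=(388,140,412,170),eras=(294,268,316,296),usb=(348,236,372,262),calc=(262,138,314,168),stap=(326,108,348,160),keys=(130,215,180,262),mouse=(172,194,220,230))}[n]
    print(n,{k:round(float((d[b[1]:b[3],b[0]:b[2]]>40).mean()),3) for k,b in B.items()})
E
```

```text
top [(1386.0, array([265.6, 202. ]), array([40.8, 46.5]), 97, array([0.5824, 0.0414, 0.098 ]))]
top [(1909.0, array([262. , 200.3]), array([44.5, 56.7]), 97, array([0.5866, 0.051 , 0.098 ]))]
scene [(2390.5, array([261.7, 200.6]), array([47.9, 69.6]), 57, array([0.5723, 0.0593, 0.098 ]))]
scene [(2430.0, array([261.8, 200.7]), array([48.4, 70. ]), 57, array([0.5719, 0.0592, 0.098 ]))]
exp top [266.7 200.8] [46.4 47. ] 86
exp scene [265.8 193.4] [41.8 55.8] 88
top {'short': 0.0, 'eras': 0.0, 'usb': 0.0, 'calc': 0.0, 'stap': 0.0, 'keys': 0.213, 'mouse': 0.0}
scene {'short': 0.011, 'eras': 0.0, 'usb': 0.0, 'calc': 0.0, 'stap': 0.0, 'keys': 0.014, 'mouse': 0.054}
```

```bash
python3 - <<'E'
from h import *
s=cv2.imread("pics/s7.png");m=(s.max(2)<70)
P=np.array([proj("scene",(.586+.062*np.cos(a),.0385+.062*np.sin(a),.098)) for a in np.linspace(0,6.28,400)])
for x in(245,255,265,275,285):
    r=np.where(m[155:240,x])[0]+155;q=P[abs(P[:,0]-x)<.6][:,1];print(x,"upper obs",r.min(),"exp",q.min())
for y in(185,190,195):
    c=np.where(m[y,215:320])[0]+215;q=P[abs(P[:,1]-y)<.6][:,0];print(y,"right obs",c.max(),"exp",q.max(),"left",c.min(),q.min())
E
```

```text
245 upper obs 181 exp 179.6
255 upper obs 175 exp 174.2
265 upper obs 159 exp 172.5
275 upper obs 158 exp 173.4
285 upper obs 163 exp 177.7
185 right obs 291 exp 291.9 left 242 240.2
190 right obs 293 exp 293.5 left 239 238.3
195 right obs 293 exp 293.6 left 239 237.9
```

The rim edges match a level tray at the expected height. The odd upper readings at columns 265–285 come from the calculator's dark edge behind it.

```bash
python3 -c "
from workcell import bot
print(bot.finish_job())"
```

```text
the job is handed in; nothing more can be done
None
```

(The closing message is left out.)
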